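Shut the earring box and bolt it

TASK

Shut the open lid of the clear earring box, then slide the barrel bolt fully across through the staple on the lid and turn its handle right down into the front notch so that the bolt cannot slide back. Leave the brush, tongue scraper, perfume bottle and shell tray beside it where they are.

Things in the scene. Friction and masses are not known exactly. Their poses are not given: they have to be found in the camera images.
- case: Jewellery case, fixed, 180 mm (x) by 310 mm (y), top 90 mm above the table; origin on the table. Its part y 0 to 145 mm is a wooden block with two dummy drawers on the +x face; its part y -160 to 0 mm is a clear earring box with a hinged lid. On the block, along y at x = 0, lies a steel barrel bolt that shoots towards -y into a staple on the lid.
- lid (a joint): Lid angle in rad: 0 fully shut (top flush with the block, 90 mm above the table), positive open, at most 1.4. Clear plate with aluminium frame, 172 mm (case x) by 155 mm, 8 mm thick, about 0.25 kg. Stiff hinge along its -y side: it stays where left; a few newtons on the free edge move it. The free edge rises as it opens.
- lid_hinge (a point): Point on the lid's hinge axis (along the case's x), midway along it, at the lid's underside: case x 0, y -158 mm, 82 mm above the table. Lid axes: x along the hinge, y from the hinge to the free edge, z out of the lid's top face.
- lid_edge (a point): Middle of the free edge of the lid, on its top face, 155 mm from the hinge; same axes as lid_hinge. Shut, it lies 3 mm from the wooden block.
- keeper (a point): Centre of the opening of the steel staple on the lid, 17 mm from the free edge; opening 15 by 15 mm, staple 25 mm wide over its posts (foot 44 mm), 14 mm deep, rising 25 mm above the lid's top face. With the lid shut the opening lies in line with the bolt.
- barrel_mid (a point): Middle of the fixed barrel, on the bolt axis, 103 mm above the table; case axes. Tube 19 mm in diameter, 110 mm long (top 112 mm above the table), on a plate 34 by 116 mm. A slot along its top lets the handle stalk run upright; at each end of the slot is a side notch, 14 mm wide, open to +x. Between the notches the wall keeps the handle from turning down.
- notch (a point): Point on the bolt axis abreast of the front notch (the one nearer the lid), where the handle's stalk stands with the bolt fully across: case x 0, y 45 mm, 103 mm above the table; case axes. The handle goes down here towards +x.
- bolt (a joint): How far the bolt is slid towards the lid, in m: 0 fully back, 0.050 fully across (end stop). Rod 11 mm in diameter, tip 12 mm past the staple when across. About 2.5 N of friction; stays where left. Slid across with the lid open it bars the staple's way. The handle can turn down into the front notch only from about 0.046 on, into the rear notch only below about 0.004.
- handle (a joint): Angle of the bolt's handle about the bolt axis in rad: 0 upright, positive turning down towards the case's +x side, about 1.55 lying level, right down in the notch (end stop). Slight friction (about 1 N at the knob); stays where left.
- knob (a point): Centre of the handle's ball knob (18 mm in diameter), 40 mm from the bolt axis on a stalk 8 mm in diameter; 143 mm above the table when upright, 103 mm when right down (13 mm above the block). In case axes its y is 95 mm with the bolt fully back, 45 mm fully across; it moves with bolt and handle.
- perfume: Ribbed amber glass perfume bottle with a black cap, 60 mm in diameter, 116 mm tall, standing; origin at the centre of its underside. Bystander.
- brush: Lavender plastic paddle brush, 205 mm long, 68 mm wide, 31 mm high, lying with the bristles up; origin near the middle of its length, on the table. Bystander.
- scraper: U-shaped stainless steel tongue scraper, 130 mm long, 65 mm wide, 8 mm thick, lying flat; origin on the table inside the U. Bystander.
- tray: Small beige shell-shaped tray, about 115 mm across, 20 mm high; origin at the centre of its underside. Bystander.

How it is judged:
On the way, in this order (a step that is already met when the one before it is completed fails the run):
1. the lid is shut, with the bolt still back (value of joint lid below 0.04 rad and value of joint bolt below 0.03 m), for 0.2 s.
2. the bolt is slid fully across through the staple of the shut lid (value of joint lid below 0.04 rad and value of joint bolt above 0.044 m), for 0.1 s.
3. the handle is turned right down into the front notch (value of joint bolt above 0.043 m and value of joint handle above 1.3 rad), for 0.2 s.
At the end, for the whole second after the job is handed in: The lid is shut (within 0.04 rad), the bolt is across through the staple (at least 43 of 50 mm), its handle is down in the front notch (beyond 1.3 of 1.55 rad), and the four bystanders are within 20 mm of where they started, the bottle upright (all of step 3 and value of joint lid below 0.04 rad and distance of each of perfume, brush, scraper, tray from where it was at the start of the episode below 0.02 m and angle between perfume's own z axis and vertical below 0.2 rad); the robot touches nothing.
It fails at once if a bystander is pushed away or the bottle knocked over (distance of any of perfume, brush, scraper, tray from where it was at the start of the episode above 0.04 m or angle between perfume's own z axis and vertical above 0.5 rad).
It also fails if it takes over 59 s, if anything falls off the work surface, if the arm or the gripper's body presses on something with over 40 N, if the wrist force passes 120 N, or if a joint passes its speed limit or range.

ROBOT

A 6-joint arm with a two-finger parallel gripper is mounted at the origin on the work surface. World frame = base frame: x ahead of the robot, y to its left, z up, the work surface at z = 0. Lengths are in m, angles in rad, forces in N, time in s.
With the tool pointing down it reaches from about 0.25 to 0.725 m from the base axis. Payload 4 kg.
Tool frame: the origin (TCP) lies midway between the tips of the shut fingers; the grasp point (between the pads) lies 19 mm behind it; z points along the fingers, y is the line along which they close (so a half turn about z gives the same grasp; the last joint's range is limited). The gripper opens to 85 mm and grips with 20 to 120 N. Pads are 22 mm wide; open, the fingers measure 114 mm over their backs; the gripper's body (76 mm by 85 mm) begins 54 mm behind the grasp point. The pads swing forward as they close: fully open they stand 13 mm farther back than shut.
Start: joints at [0, 0.241, 0.005, 1.335, 0, 1.571], TCP at [0.5, -0, 0.231] pointing down, gripper open.
Joint ranges: [-2.72, 2.72], [-1.05, 1.87], [-1.09, 1.28], [-1.99, 2.15], [-1.42, 1.44], [-3.14, 3.14]. Speed limits (rad/s): [2.79, 2.79, 3.14, 3.14, 3.14, 3.14].

INTERFACE

Orientations are given as a unit quaternion [x, y, z, w].
In Python, from workcell import bot gives the robot as it stands. The module is installed in compiled form; this text tells all that it offers.
- The arm moves only by the tool jog_arm, never from a script. Its argument "deltas" is a list of rows, each an object with "fingers": the opening, from 0 (shut) to 1 (fully open); "delta_pos": the shift along the tool's x, y, z normalised to -1 to 1, where 1 is 300 mm, a list of three; "yaw": the turn about the tool's z normalised to -1 to 1, where 1 is pi/4 rad. A call has 1 to 12 rows; each row is the pose to reach, as a shift and turn from the pose commanded when the call began, along the tool's axes at that moment; what a row does not reach only later rows make up. A row lasts 1/10 s, in which the tool goes at most 50 mm and 8.59 degrees, less where a joint would pass 70% of its speed; a pose out of reach is approached as far as the arm can. A call with a number of a shift or a turn outside -1 to 1 is refused whole. A call with a gripper value outside its range is refused whole. The fingers move at their own pace and stop on an object; the grip force is fixed at half the most. Time passes only in rows, so rows that repeat a pose let the fingers close. It gives the time, the measured TCP pose, the force, the opening and the grip force at its end, in the units of the state.
- bot.get_obs(): the state, without advancing time (a new reading comes with each control period).
- bot.camera(name): name is "scene" or "side" or "wrist"; returns a dict with "image" (384x512x3 uint8, red, green, blue), "range_z" (384x512 float32, m along the optical axis (not along the pixel's ray), 0 where there is no reading), "fx", "fy", "cx", "cy" (pixels), "rvec" (rotation vector, rad) and "tvec" (3), from world to camera coordinates, as OpenCV has them. Camera axes: x right, y down, z forward; pixel columns grow to the right and rows downward; lengths in m; the calibration is good to about 2 mm. A picture is of the moment at which its call begins.
- bot.job_done(): hands the job in; it is judged then, once.
The state is a dict: "clock": time; "joint_pos": joint angles; "joint_vel": joint speeds; "tau": joint torques, N m; "eef_pos": TCP position; "tool_rot": TCP orientation; "ft_force": force on the tool from outside, world axes, zero at the start; "ft_torque": the same for the moment, N m; "grip_width": finger opening in m; "grasp_force": force on a finger pad.
Only numpy, scipy, OpenCV 4.12 (cv2) and the standard library are available. Lean on these libraries where they do the work, as an engineer would, in place of code of your own. Each camera call takes 0.05 s, during which the arm holds its last target. There are 200 camera calls.

## Working session

There is one attempt and no reset: what is moved stays moved. The work goes in short steps, Python scripts to look and compute and a tool call to move; the robot and the scene stay as the last step left them, time stands still between calls to the robot, and variables do not carry over. Pictures are saved under pics/ and viewed, at most 10 in all, crops included, and the job is handed in when it is done.

Besides the shell and the picture viewer there is one more tool, called after ">>>" as name(argument=value, ...) on one line, values as JSON. jog_arm: Moves the arm, as the interface text tells. Scaled input: -1 to 1 covers 300 mm each way for a shift and pi/4 rad each way for a turn. Its arguments: {"type":"object","properties":{"deltas":{"type":"array","items":{"type":"object","properties":{"fingers":{"type":"number"},"delta_pos":{"type":"array","items":{"type":"number"}},"yaw":{"type":"number"}}}}},"required":["deltas"]}

```bash
mkdir -p pics; cat > h.py <<'E'
import numpy as np,cv2
from workcell import bot
def grab(n):
    c=bot.camera(n); c['R']=cv2.Rodrigues(np.array(c['rvec'],float))[0]; c['t']=np.array(c['tvec'],float).ravel(); return c
def cloud(c):
    z=c['range_z'].astype(float); v,u=np.mgrid[:z.shape[0],:z.shape[1]]
    P=np.stack([(u-c['cx'])/c['fx']*z,(v-c['cy'])/c['fy']*z,z],-1)
    W=(P-c['t'])@c['R']; W[z==0]=np.nan; return W
def save(im,f): cv2.imwrite('pics/'+f,cv2.cvtColor(im,cv2.COLOR_RGB2BGR))
E
python3 - <<'E'
from h import *
for n in('scene','side'):
    c=grab(n); save(c['image'],n+'0.png'); np.savez('/tmp/'+n,**c); print(n,-c['R'].T@c['t'],c['fx'])
print(bot.get_obs())
E
```

```text
scene [ 1.46433938 -0.05474885  0.8983498 ] 482.2399820891677
side [0.26794201 0.67918553 0.69408869] 378.72214810200944
{'clock': 0.1, 'joint_pos': array([1.42841406e-05, 2.41356693e-01, 3.85499499e-03, 1.33523387e+00,
       5.33015129e-07, 1.57076858e+00]), 'joint_vel': array([-0.00092453, -0.00159232,  0.00259436,  0.00093139, -0.00108867,
        0.00048473]), 'tau': array([-3.57412864e-04, -3.73140085e+01,  2.53010201e+01,  1.07858295e-02,
        2.43542411e-05, -2.54672034e-05]), 'eef_pos': array([4.99418413e-01, 7.29553294e-06, 2.30490980e-01]), 'tool_rot': array([ 7.07091590e-01,  7.07121307e-01, -6.85430742e-04, -6.85816869e-04]), 'ft_force': array([ 0.13596718,  0.37298645, -0.42418861]), 'ft_torque': array([-0.03553812, -0.02836363, -0.00099956]), 'grasp_force': 0.0, 'grip_width': 0.08543748737191297}
```

View pics/scene0.png

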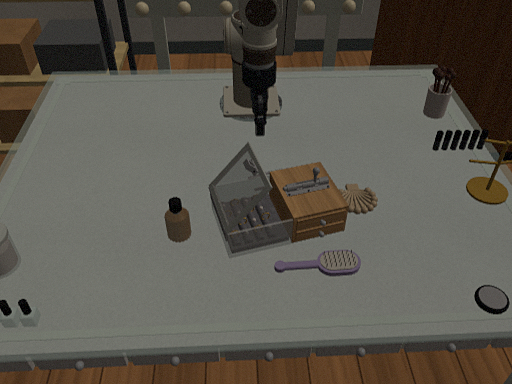

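View pics/side0.png

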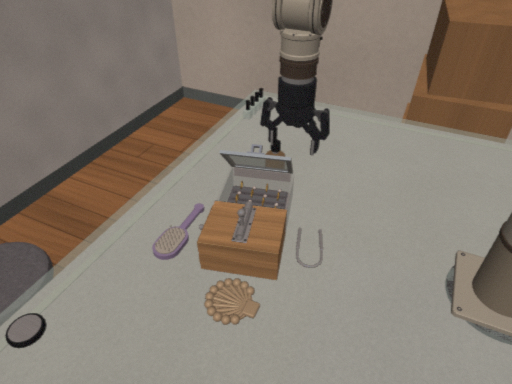

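The scene view looks back at the robot: block around (308,195), open lid around (240,175), knob around (317,172). The bottle is at (178,220), the brush at (320,262) and the tray at (360,197). The side view shows the scraper at (310,250), on the robot's side of the case.

```bash
python3 - <<'E'
from h import *
T=[]
for n in('scene','side'):
    c=dict(np.load('/tmp/'+n+'.npz')); c={k:(v if v.ndim else v.item()) for k,v in c.items()}
    W=cloud(c); hsv=cv2.cvtColor(c['image'],cv2.COLOR_RGB2HSV)
    m=(abs(W[...,2]-.09)<.006)&(hsv[...,0]<22)&(hsv[...,1]>80)&(np.hypot(W[...,0]-.55,W[...,1]-.05)<.3)
    nl,l,s,_=cv2.connectedComponentsWithStats(m.astype(np.uint8)); m=l==1+np.argmax(s[1:,4])
    r=cv2.minAreaRect((W[m][:,:2]*1000).astype(np.float32)); print(n,m.sum(),r, cv2.boxPoints(r).round().tolist())
    k=(W[...,2]>.097)&(W[...,2]<.17)
    ctr=np.array(r[0])/1000
    k&=np.hypot(W[...,0]-ctr[0],W[...,1]-ctr[1])<.11
    v,u=np.nonzero(k)
    for a,b in((.097,.118),(.122,.17)):
        q=k&(W[...,2]>a)&(W[...,2]<b); 
        P=W[q]; P=P[P[:,1]>ctr[1]-.07]; 
        print(a,len(P),P.mean(0).round(4),P.min(0).round(3),P.max(0).round(3), cv2.minAreaRect((P[:,:2]*1000).astype(np.float32)))
    # bystanders heights near
    im=cv2.resize(c['image'][120:290,140:400] if n=='scene' else c['image'][100:340,130:350],None,fx=2.9 if n=='scene' else 2.5,fy=2.9 if n=='scene' else 2.5,interpolation=cv2.INTER_CUBIC)
    save(im,n+'_crop.png')
    q=np.isfinite(W[...,0])&(W[...,2]>.12)&(W[...,2]<.3)&(np.hypot(W[...,0]-ctr[0],W[...,1]-ctr[1])<.3)&(W[...,1]<ctr[1])
    T.append(W[q]); P=W[q]; print('lidish',len(P),np.percentile(P,[0,10,50,90,100],axis=0).round(3).tolist())
E
```

```text
scene 2218 ((563.7911376953125, 121.77604675292969), (187.03466796875, 147.2292022705078), 15.24301528930664) [[454.0, 168.0], [493.0, 26.0], [673.0, 75.0], [635.0, 217.0]]
0.097 331 [0.5678 0.117  0.1069] [0.545 0.058 0.097] [0.589 0.175 0.117] ((565.4515991210938, 115.84123229980469), (22.33651351928711, 119.26355743408203), 14.213343620300293)
0.122 55 [0.5629 0.1388 0.1424] [0.551 0.132 0.122] [0.57  0.148 0.153] ((561.1480712890625, 140.09068298339844), (15.913434982299805, 15.066618919372559), 56.75627136230469)
lidish 2388 [[0.456, -0.097, 0.12], [0.542, -0.069, 0.13], [0.611, -0.033, 0.166], [0.678, 0.002, 0.202], [0.697, 0.022, 0.3]]
side 2987 ((561.1041870117188, 122.95101165771484), (179.85501098632812, 147.85140991210938), 14.613190650939941) [[455.0, 172.0], [493.0, 29.0], [667.0, 74.0], [629.0, 217.0]]
0.097 267 [0.5581 0.1258 0.108 ] [0.54  0.06  0.097] [0.583 0.175 0.118] ((562.3646240234375, 116.70156860351562), (18.87125015258789, 119.45355224609375), 14.632092475891113)
0.122 71 [0.5558 0.1434 0.1417] [0.55  0.135 0.122] [0.564 0.15  0.151] ((556.2354125976562, 142.58871459960938), (15.267261505126953, 12.0887451171875), 17.59389305114746)
lidish 1372 [[0.424, -0.089, 0.12], [0.448, -0.052, 0.139], [0.561, -0.007, 0.197], [0.654, 0.013, 0.294], [0.692, 0.022, 0.3]]
```

View pics/scene_crop.png

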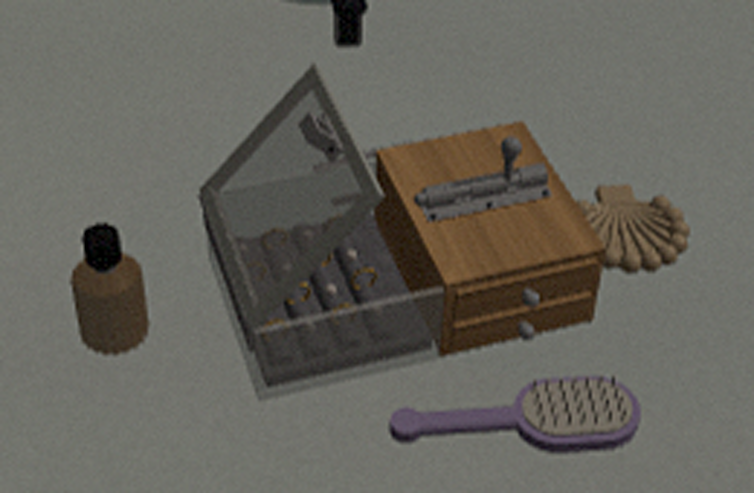

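Two views agree on the case: origin near (0.580, 0.052), yaw about 14.7°. The knob is at case y of about 93 mm, so the bolt is back. Next I'll measure the lid angle in case axes.

```bash
cat >> h.py <<'E'
YAW=np.deg2rad(14.7); O=np.array([.5805,.0524,0]); C=np.array([[np.cos(YAW),-np.sin(YAW),0],[np.sin(YAW),np.cos(YAW),0],[0,0,1]])
def tocase(W): return (W-O)@C
def where():
    o=bot.get_obs(); print(round(o['clock'],2),'TCP case mm',(tocase(np.array(o['eef_pos']))*1000).round(1),'F case',(np.array(o['ft_force'])@C).round(1),'w',round(o['grip_width'],4))
E
python3 - <<'E'
from h import *
for n in('scene','side'):
    c=dict(np.load('/tmp/'+n+'.npz')); c={k:(v if v.ndim else v.item()) for k,v in c.items()}
    P=tocase(cloud(c)).reshape(-1,3); r=np.hypot(P[:,1]+.158,P[:,2]-.082)
    q=(abs(P[:,0])<.095)&(P[:,1]<.03)&(P[:,2]>.105)&(r<.2)&(P[:,1]>-.19); P=P[q]; r=r[q]
    a=np.arctan2(P[:,2]-.082,P[:,1]+.158); print(n,len(P),np.histogram(a,bins=np.arange(0,2.2,.1))[0], P.min(0),P.max(0),'r',np.percentile(r,[50,95,99]))
    e=(r>.14); print('edge',np.percentile(P[e],[5,50,95],axis=0).round(3).tolist(),np.median(a[e]))
where()
E
```

```text
scene 2645 [   0   44    0    0    0    0    0    1 1204 1049  300   47    0    0
    0    0    0    0    0    0    0] [-0.09069665 -0.14869272  0.10516171] [0.08922578 0.02929579 0.25022441] r [0.09513349 0.15384026 0.18262494]
edge [[-0.072, -0.084, 0.11], [0.006, -0.062, 0.196], [0.083, 0.019, 0.207]] 0.8728745709715969
side 1016 [  0  34   0   0   0   0   0   2 898  47  35   0   0   0   0   0   0   0
   0   0   0] [-0.08773552 -0.14023672  0.10508301] [0.08441403 0.0299804  0.24801306] r [0.12191961 0.15617099 0.18737191]
edge [[-0.077, -0.08, 0.11], [-0.002, -0.056, 0.196], [0.073, 0.021, 0.206]] 0.8391921583859897
0.1 TCP case mm [-91.7 -30.1 230.5] F case [ 0.2  0.3 -0.4] w 0.0854
```

>>> jog_arm(deltas=[{"fingers": 0,"delta_pos": [0,0,0],"yaw": -0.327},{"fingers": 0,"delta_pos": [0,0,0],"yaw": -0.327},{"fingers": 0,"delta_pos": [0,0,0],"yaw": -0.327},{"fingers": 0,"delta_pos": [0,0,0],"yaw": -0.327},{"fingers": 0,"delta_pos": [0,0,0],"yaw": -0.327},{"fingers": 0,"delta_pos": [0,0,0],"yaw": -0.327}])

```text
clock: 0.7
eef_pos: [0.5, 0.0, 0.2312]
tool_rot: [0.611, 0.792, -0.0, -0.0]
ft_force: [-0.1, -0.3, 0.6]
grip_width: 0.0003
grasp_force: 0.0
```

```bash
python3 -c "
from h import *
where(); from scipy.spatial.transform import Rotation as R
print((C.T@R.from_quat(bot.get_obs()['tool_rot']).as_matrix()).round(3))"
```

```text
0.7 TCP case mm [-91.2 -30.2 231.2] F case [-0.2 -0.2  0.6] w 0.0003
[[ 0.001  1.    -0.   ]
 [ 1.    -0.001  0.   ]
 [ 0.    -0.    -1.   ]]
```

>>> jog_arm(deltas=[{"fingers": 0,"delta_pos": [-0.193,0.12,0],"yaw": 0},{"fingers": 0,"delta_pos": [-0.193,0.12,0],"yaw": 0},{"fingers": 0,"delta_pos": [-0.193,0.12,0.087],"yaw": 0},{"fingers": 0,"delta_pos": [-0.187,0.12,0.14],"yaw": 0},{"fingers": 0,"delta_pos": [-0.147,0.12,0.177],"yaw": 0},{"fingers": 0,"delta_pos": [-0.107,0.12,0.22],"yaw": 0},{"fingers": 0,"delta_pos": [-0.107,0.12,0.22],"yaw": 0}])

```text
clock: 1.4
eef_pos: [0.5415, -0.0211, 0.1636]
tool_rot: [0.61, 0.792, -0.001, -0.002]
ft_force: [-0.8, -0.5, -0.7]
grip_width: -0.0001
grasp_force: 0.0
```

```bash
python3 -c "
from h import *
where()
c=grab('side');save(cv2.resize(c['image'][60:340,130:400],None,fx=2,fy=2),'s1.png')"
```

```text
1.4 TCP case mm [-56.3 -61.2 163.6] F case [-0.9 -0.3 -0.7] w -0.0001
```

View pics/s1.png

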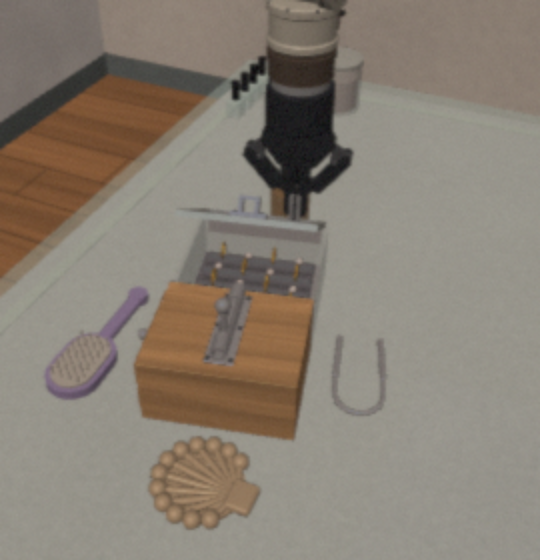

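The lid is following the fingers: contact is at about (295,205), left of the staple at (250,205). I'll carry on down the arc.

>>> jog_arm(deltas=[{"fingers": 0,"delta_pos": [0.037,0,0.057],"yaw": 0},{"fingers": 0,"delta_pos": [0.067,0,0.118],"yaw": 0},{"fingers": 0,"delta_pos": [0.08,0,0.16],"yaw": 0},{"fingers": 0,"delta_pos": [0.087,0,0.195],"yaw": 0},{"fingers": 0,"delta_pos": [0.09,0,0.225],"yaw": 0},{"fingers": 0,"delta_pos": [0.09,0,0.245],"yaw": 0},{"fingers": 0,"delta_pos": [0.09,0,0.255],"yaw": 0},{"fingers": 0,"delta_pos": [0.09,0,0.255],"yaw": 0}])

```text
clock: 2.25
eef_pos: [0.5362, 0.0041, 0.09]
tool_rot: [0.611, 0.792, 0.0, 0.0]
ft_force: [-2.8, 0.8, 7.4]
grip_width: -0.0
grasp_force: 3.6
```

```bash
python3 -c "
from h import *
where()"
```

```text
2.25 TCP case mm [-55.1 -35.5  90. ] F case [-2.5  1.5  7.4] w -0.0
```

>>> jog_arm(deltas=[{"fingers": 0,"delta_pos": [0,0,0.01],"yaw": 0},{"fingers": 0,"delta_pos": [0,0,0.01],"yaw": 0},{"fingers": 0,"delta_pos": [0,0,0.01],"yaw": 0},{"fingers": 0,"delta_pos": [0,0,-0.15],"yaw": 0},{"fingers": 0,"delta_pos": [0,0,-0.32],"yaw": 0},{"fingers": 0,"delta_pos": [0.267,0,-0.32],"yaw": 0},{"fingers": 0,"delta_pos": [0.533,0,-0.32],"yaw": 0},{"fingers": 0,"delta_pos": [0.533,0.18,-0.32],"yaw": 0},{"fingers": 0,"delta_pos": [0.533,0.18,-0.32],"yaw": 0},{"fingers": 0,"delta_pos": [0.533,0.18,-0.32],"yaw": 0},{"fingers": 0,"delta_pos": [0.533,0.18,-0.32],"yaw": 0}])

```text
clock: 3.35
eef_pos: [0.5476, 0.1726, 0.1844]
tool_rot: [0.61, 0.792, -0.001, -0.0]
ft_force: [-0.1, -0.4, 0.1]
grip_width: 0.0002
grasp_force: 0.0
```

```bash
python3 - <<'E'
from h import *
where()
c=grab('scene');save(cv2.resize(c['image'][90:290,150:400],None,fx=3,fy=3),'s2.png')
for c in (c,grab('side')):
    P=tocase(cloud(c)).reshape(-1,3); r=np.hypot(P[:,0],P[:,1]-.07)
    for nm,q in (('edge',(abs(P[:,0])<.08)&(abs(P[:,0])>.03)&(P[:,1]<-.003)&(P[:,1]>-.02)&(P[:,2]>.06)),
                 ('staple',(abs(P[:,0])<.03)&(P[:,1]<0)&(P[:,1]>-.05)&(P[:,2]>.098)&(P[:,2]<.14)),
                 ('knob',(abs(P[:,0])<.03)&(P[:,1]>.06)&(P[:,1]<.107)&(P[:,2]>.135)&(P[:,2]<.16))):
        p=P[q]; print(nm,len(p),(np.percentile(p,[5,50,95],axis=0)*1000).round(1).tolist() if len(p) else '')
E
```

```text
3.35 TCP case mm [ -1.3 124.7 184.4] F case [-0.2 -0.3  0.1] w 0.0002
edge 163 [[-73.3, -19.2, 86.7], [38.1, -11.6, 89.2], [75.4, -3.9, 92.1]]
staple 79 [[-11.6, -27.7, 99.1], [6.1, -21.5, 113.2], [14.0, -14.2, 116.0]]
knob 44 [[-0.8, 82.4, 136.6], [5.8, 88.3, 147.3], [10.0, 94.9, 151.2]]
edge 158 [[-76.0, -18.8, 85.6], [-41.4, -9.6, 88.4], [76.0, -3.4, 90.3]]
staple 19 [[-13.8, -23.4, 98.6], [-12.6, -14.4, 104.4], [9.1, -11.8, 112.0]]
knob 41 [[-7.4, 90.4, 138.8], [-2.5, 95.8, 145.3], [5.7, 98.7, 148.9]]
```

View pics/s2.png

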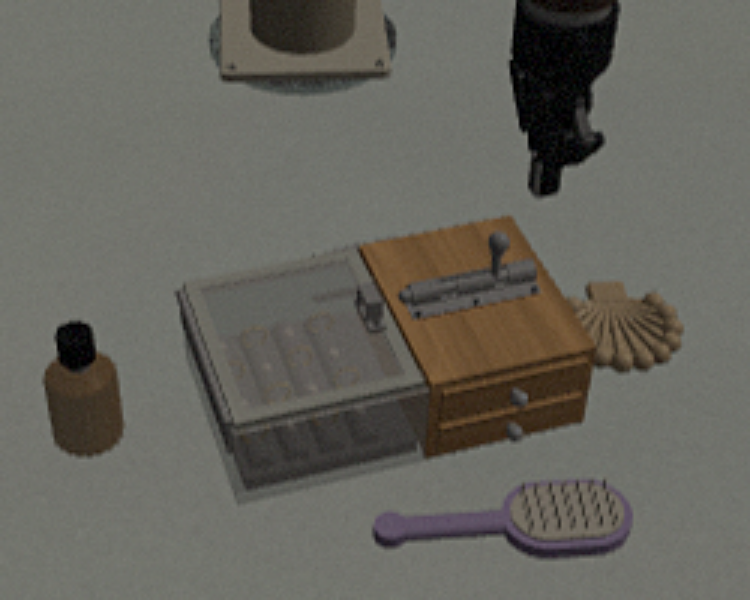

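The lid is flush: its edge is at z of about 89 mm, with the staple at (370,303) in line with the bolt tip at (405,293). Next I'll lower the fingers behind the knob and push the bolt across.

>>> jog_arm(deltas=[{"fingers": 0,"delta_pos": [0,0,0.1],"yaw": 0},{"fingers": 0,"delta_pos": [0,0,0.183],"yaw": 0},{"fingers": 0,"delta_pos": [0,0,0.183],"yaw": 0},{"fingers": 0,"delta_pos": [-0.04,0,0.183],"yaw": 0},{"fingers": 0,"delta_pos": [-0.08,0,0.183],"yaw": 0},{"fingers": 0,"delta_pos": [-0.12,0,0.183],"yaw": 0},{"fingers": 0,"delta_pos": [-0.16,0,0.183],"yaw": 0},{"fingers": 0,"delta_pos": [-0.185,0,0.183],"yaw": 0},{"fingers": 0,"delta_pos": [-0.195,0,0.183],"yaw": 0},{"fingers": 0,"delta_pos": [-0.195,0,0.183],"yaw": 0}])

```text
clock: 4.45
eef_pos: [0.5634, 0.115, 0.1305]
tool_rot: [0.611, 0.791, 0.0, 0.001]
ft_force: [-0.2, 0.0, -0.5]
grip_width: -0.0001
grasp_force: 0.0
```

```bash
python3 -c "
from h import *
where()"
```

```text
4.45 TCP case mm [ -0.6  64.9 130.5] F case [-0.1  0.1 -0.5] w -0.0001
```

>>> jog_arm(deltas=[{"fingers": 0,"delta_pos": [-0.01,0,0],"yaw": 0},{"fingers": 0,"delta_pos": [-0.02,0,0],"yaw": 0},{"fingers": 0,"delta_pos": [-0.02,0,0],"yaw": 0}])

```text
clock: 4.75
eef_pos: [0.5638, 0.113, 0.1303]
tool_rot: [0.61, 0.793, 0.002, -0.002]
ft_force: [-2.4, 8.1, 2.7]
grip_width: 0.0
grasp_force: 4.4
```

```bash
python3 - <<'E'
from h import *
where()
for n in('scene','side'):
    P=tocase(cloud(grab(n))).reshape(-1,3)
    q=(abs(P[:,0])<.03)&(P[:,1]>.01)&(P[:,1]<.06)&(P[:,2]>.135)&(P[:,2]<.156); p=P[q]; print(len(p),(np.percentile(p,[5,50,95],axis=0)*1000).round(1).tolist() if len(p) else '')
E
```

```text
4.75 TCP case mm [ -0.7  62.9 130.3] F case [-0.3  8.4  2.7] w 0.0
81 [[-4.4, 37.7, 137.8], [6.7, 49.4, 147.0], [13.1, 58.2, 154.7]]
3 [[-14.8, 54.3, 141.2], [-14.6, 56.3, 146.5], [-14.2, 57.4, 148.2]]
```

The bolt is on its end stop: 8 N, well above the 2.5 N friction, with the finger face about 11 mm past y 45. I'll go round to the −x side and tip the handle towards +x.

>>> jog_arm(deltas=[{"fingers": 0,"delta_pos": [0.04,0,0],"yaw": 0},{"fingers": 0,"delta_pos": [0.04,0,-0.14],"yaw": 0},{"fingers": 0,"delta_pos": [0.04,-0.165,-0.14],"yaw": 0},{"fingers": 0,"delta_pos": [-0.05,-0.165,-0.14],"yaw": 0},{"fingers": 0,"delta_pos": [-0.05,-0.165,-0.14],"yaw": 0},{"fingers": 0,"delta_pos": [-0.05,-0.165,-0.01],"yaw": 0},{"fingers": 0,"delta_pos": [-0.05,-0.165,-0.01],"yaw": 0},{"fingers": 0,"delta_pos": [-0.05,-0.09,-0.01],"yaw": 0},{"fingers": 0,"delta_pos": [-0.05,-0.05,0],"yaw": 0},{"fingers": 0,"delta_pos": [-0.05,-0.01,0],"yaw": 0},{"fingers": 0,"delta_pos": [-0.05,0.02,0.01],"yaw": 0},{"fingers": 0,"delta_pos": [-0.05,0.02,0.01],"yaw": 0}])

```text
clock: 6.05
eef_pos: [0.5749, 0.0977, 0.1266]
tool_rot: [0.611, 0.792, 0.0, 0.0]
ft_force: [-0.7, -0.1, -0.3]
grip_width: -0.0001
grasp_force: 0.0
```

```bash
python3 - <<'E'
from h import *
where()
c=grab('scene');save(cv2.resize(c['image'][90:290,150:400],None,fx=3,fy=3),'s3.png')
P=tocase(cloud(c)).reshape(-1,3)
q=(P[:,0]>.015)&(P[:,0]<.06)&(P[:,1]>.02)&(P[:,1]<.07)&(P[:,2]>.1)&(P[:,2]<.156); p=P[q]; print(len(p),(np.percentile(p,[5,50,95],axis=0)*1000).round(1).tolist() if len(p) else '')
E
```

```text
6.05 TCP case mm [  6.1  45.3 126.6] F case [-0.7  0.1 -0.3] w -0.0001
87 [[16.4, 36.4, 127.6], [24.3, 43.1, 138.2], [36.9, 51.6, 152.9]]
```

View pics/s3.png

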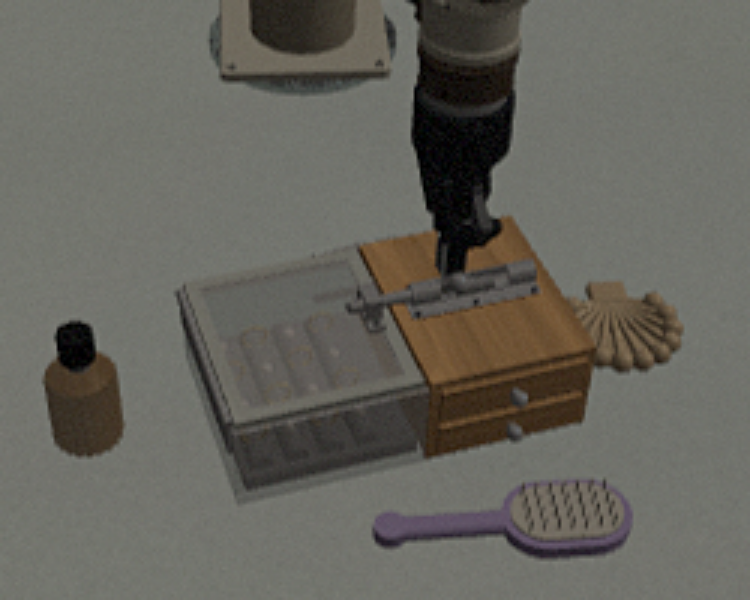

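The rod now passes through the staple at (365,305), and the handle is tipped towards +x with the knob near (460,285). Next I'll push a little further, then press it down from above.

>>> jog_arm(deltas=[{"fingers": 0,"delta_pos": [0,0.02,0.015],"yaw": 0},{"fingers": 0,"delta_pos": [0,0,0],"yaw": 0},{"fingers": 0,"delta_pos": [0,0,-0.12],"yaw": 0},{"fingers": 0,"delta_pos": [0,0.11,-0.12],"yaw": 0},{"fingers": 0,"delta_pos": [0,0.11,-0.12],"yaw": 0},{"fingers": 0,"delta_pos": [0,0.11,0],"yaw": 0},{"fingers": 0,"delta_pos": [0,0.11,0.025],"yaw": 0},{"fingers": 0,"delta_pos": [0,0.11,0.05],"yaw": 0},{"fingers": 0,"delta_pos": [0,0.11,0.058],"yaw": 0},{"fingers": 0,"delta_pos": [0,0.11,0.058],"yaw": 0}])

```text
clock: 7.1
eef_pos: [0.6171, 0.1081, 0.1157]
tool_rot: [0.611, 0.792, 0.011, 0.009]
ft_force: [19.3, 4.9, 5.5]
grip_width: -0.0003
grasp_force: 8.4
```

```bash
python3 -c "
from h import *
where()"
```

```text
7.1 TCP case mm [ 49.5  44.6 115.7] F case [19.9 -0.2  5.5] w -0.0003
```

The finger has been pushed +12 mm sideways, so it probably slid down past the knob. I'll lift and look.

>>> jog_arm(deltas=[{"fingers": 0,"delta_pos": [0,0.035,-0.01],"yaw": 0},{"fingers": 0,"delta_pos": [0,0.035,-0.12],"yaw": 0},{"fingers": 0,"delta_pos": [0,0.035,-0.25],"yaw": 0},{"fingers": 0,"delta_pos": [0,-0.2,-0.25],"yaw": 0},{"fingers": 0,"delta_pos": [0,-0.3,-0.25],"yaw": 0},{"fingers": 0,"delta_pos": [0,-0.3,-0.25],"yaw": 0}])

```text
clock: 7.7
eef_pos: [0.5068, 0.0803, 0.1812]
tool_rot: [0.611, 0.792, -0.006, -0.005]
ft_force: [1.0, -0.5, -0.2]
grip_width: -0.0001
grasp_force: 0.0
```

```bash
python3 - <<'E'
from h import *
where()
c=grab('scene');save(cv2.resize(c['image'][150:230,240:350],None,fx=6,fy=6,interpolation=cv2.INTER_CUBIC),'s4.png')
for c in(c,grab('side')):
    P=tocase(cloud(c)).reshape(-1,3)
    q=(P[:,0]>-.03)&(P[:,0]<.07)&(P[:,1]>.02)&(P[:,1]<.07)&(P[:,2]>.117)&(P[:,2]<.156); p=P[q]; print(len(p),(np.percentile(p,[5,50,95],axis=0)*1000).round(1).tolist() if len(p) else '')
E
```

```text
7.7 TCP case mm [-64.2  45.7 181.2] F case [ 0.8 -0.7 -0.2] w -0.0001
6 [[37.2, 40.6, 117.4], [40.0, 43.0, 118.7], [45.5, 46.1, 119.7]]
6 [[34.9, 43.6, 117.1], [38.0, 46.9, 117.5], [40.6, 50.1, 118.2]]
```

View pics/s4.png

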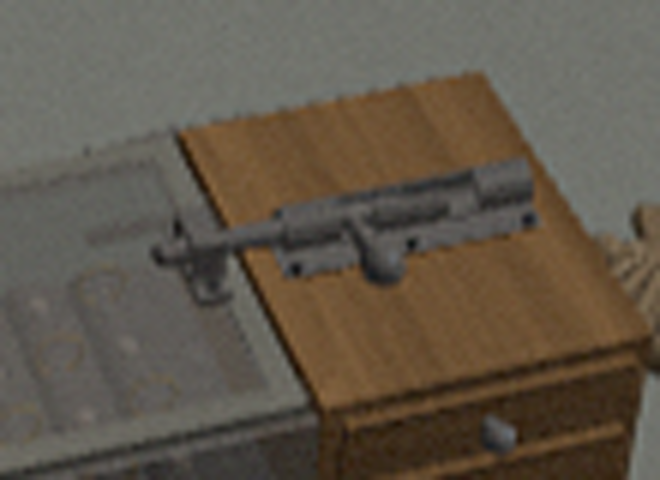

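The handle is in the notch with the knob at (383,262). The knob top is at about 118 mm against a nominal 112, or roughly 1.4 rad. I'll press it once more, centred on the knob.

>>> jog_arm(deltas=[{"fingers": 0,"delta_pos": [0,0.15,0],"yaw": 0},{"fingers": 0,"delta_pos": [0,0.303,0],"yaw": 0},{"fingers": 0,"delta_pos": [0,0.303,0],"yaw": 0},{"fingers": 0,"delta_pos": [0,0.303,0.1],"yaw": 0},{"fingers": 0,"delta_pos": [0,0.303,0.2],"yaw": 0},{"fingers": 0,"delta_pos": [0,0.303,0.225],"yaw": 0},{"fingers": 0,"delta_pos": [0,0.303,0.24],"yaw": 0},{"fingers": 0,"delta_pos": [0,0.303,0.24],"yaw": 0},{"fingers": 0,"delta_pos": [0,0.303,0.24],"yaw": 0}])

```text
clock: 8.7
eef_pos: [0.6078, 0.106, 0.1142]
tool_rot: [0.611, 0.792, 0.001, 0.001]
ft_force: [0.4, 0.3, -0.4]
grip_width: -0.0005
grasp_force: 0.0
```

```bash
python3 -c "
from h import *
where()"
```

```text
8.7 TCP case mm [ 40.1  44.9 114.2] F case [ 0.4  0.2 -0.4] w -0.0005
```

>>> jog_arm(deltas=[{"fingers": 0,"delta_pos": [0,0,0.007],"yaw": 0},{"fingers": 0,"delta_pos": [0,0,0.014],"yaw": 0},{"fingers": 0,"delta_pos": [0,0,0.014],"yaw": 0}])

```text
clock: 9.0
eef_pos: [0.6083, 0.1061, 0.1118]
tool_rot: [0.611, 0.792, 0.002, 0.002]
ft_force: [-2.8, -0.9, 11.1]
grip_width: 0.0003
grasp_force: 5.2
```

```bash
python3 -c "
from h import *
where()"
```

```text
9.0 TCP case mm [ 40.5  44.9 111.8] F case [-3.  -0.1 11.1] w 0.0003
```

The tip is at 111.8 mm with 11 N on it, which matches the knob lying level on its stop. Now I'll retract straight up and check.

>>> jog_arm(deltas=[{"fingers": 0,"delta_pos": [0,0,-0.1],"yaw": 0},{"fingers": 0,"delta_pos": [0,0,-0.25],"yaw": 0},{"fingers": 0,"delta_pos": [0,0,-0.35],"yaw": 0},{"fingers": 0,"delta_pos": [0,-0.3,-0.35],"yaw": 0},{"fingers": 0,"delta_pos": [0,-0.3,-0.35],"yaw": 0},{"fingers": 0,"delta_pos": [0,-0.3,-0.35],"yaw": 0},{"fingers": 0,"delta_pos": [0,-0.3,-0.35],"yaw": 0}])

```text
clock: 9.7
eef_pos: [0.5192, 0.0828, 0.2142]
tool_rot: [0.611, 0.792, 0.001, 0.001]
ft_force: [1.2, -0.0, 0.5]
grip_width: 0.0004
grasp_force: 0.0
```

```bash
python3 - <<'E'
from h import *
where()
for n in('scene','side'):
    c=grab(n); P=tocase(cloud(c)).reshape(-1,3)
    if n=='scene': save(cv2.resize(c['image'][120:290,140:400],None,fx=3,fy=3),'s5.png')
    for nm,q in (('knob',(P[:,0]>.028)&(P[:,0]<.055)&(P[:,1]>.02)&(P[:,1]<.08)&(P[:,2]>.1)&(P[:,2]<.15)),('edge',(abs(P[:,0])<.08)&(abs(P[:,0])>.03)&(P[:,1]<-.003)&(P[:,1]>-.02)&(P[:,2]>.06)&(P[:,2]<.12))):
        p=P[q]; print(nm,len(p),(np.percentile(p,[5,50,95],axis=0)*1000).round(1).tolist() if len(p) else '')
E
```

```text
9.7 TCP case mm [-51.6  45.  214.2] F case [ 1.2 -0.3  0.5] w 0.0004
knob 46 [[30.8, 36.8, 101.2], [42.4, 42.4, 108.0], [49.7, 50.3, 112.4]]
edge 168 [[-75.1, -18.9, 86.5], [38.6, -11.7, 89.3], [75.3, -4.2, 91.8]]
knob 48 [[29.5, 43.2, 100.4], [36.5, 48.9, 107.2], [46.2, 53.7, 112.4]]
edge 198 [[-74.9, -18.6, 85.4], [-32.1, -10.5, 88.6], [73.9, -3.3, 90.4]]
```

View pics/s5.png

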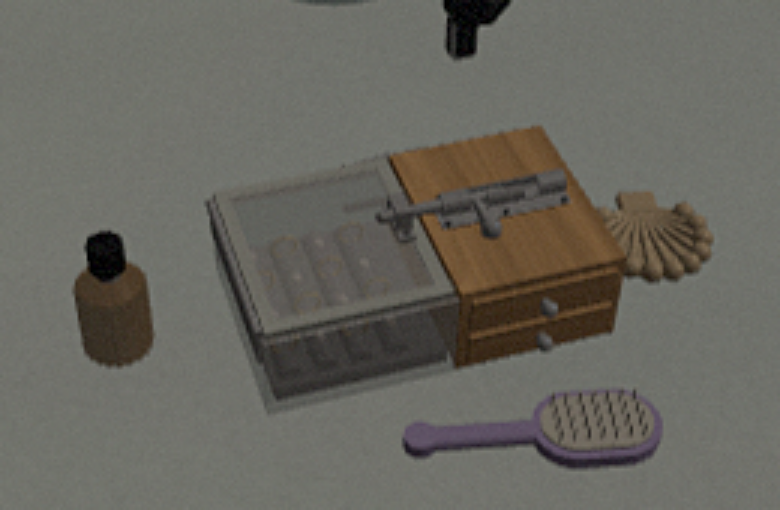

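The lid is flush, the rod is through the staple at (395,215), and the handle is level in the front notch at (490,225), with the knob top at 112 mm. The bottle, brush and tray haven't moved, and the arm is clear, so I'll hand in.

```bash
python3 -c "
from workcell import bot
print(bot.job_done())"
```

```text
the job is handed in; nothing more can be done
None
```

The job is handed in, with no verdict shown: the lid is shut, the bolt is across through the staple with its handle down in the front notch, and the brush, bottle and tray look unmoved; the scraper was not rechecked at the end, but the arm never went near it.

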